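# Start the fume extractor, then the bench grinder

## Robot

A 7-joint arm with a two-finger parallel gripper is mounted at the origin on the work surface. World frame = base frame: x ahead of the robot, y to its left, z up, the work surface at z = 0. Lengths are in mm, angles in rad, forces in N, time in s.
With the tool pointing down it reaches from about 350 to 900 mm from the base axis. Payload 8.1 kg.
Tool frame: the origin (TCP) lies at the very end of the fingers, on their centre line; the grasp point (between the pads) lies 19 mm behind it (ctrl.hold_point_z is the distance from the TCP to the grasp point, in mm); z points along the fingers, y is the direction in which the jaws open and shut (so a half turn about z gives the same grasp; the last joint's range is limited). The gripper opens to 92 mm and grips with 3 to 60 N. Pads are 19 mm wide; open, the fingers measure 130 mm over their backs; the gripper's body (75 mm by 190 mm) begins 47 mm behind the grasp point.
Start: joints at [1.056, 0.434, 0.025, 1.573, -0.012, 1.134, -0.075], TCP at [250.141, -572.775, 226.742] pointing down, gripper open.
Joint ranges: [-2.62, 2.62], [-0.44, 2.09], [-1.27, 1.32], [0.08, 2.57], [-1.32, 4.46], [0.12, 2], [-2.74, 2.74]. Speed limits (rad/s): [2.22, 2.22, 3.01, 3.01, 3.14, 3.14, 3.14].

## Interface

Orientations are given as a unit quaternion [x, y, z, w].
In Python, from workcell import ctrl, viewer, close_job gives the robot as it stands.
- The arm moves only by the tool drive_tool, never from a script. Its argument "rows" is one flat list of numbers, 5 for each row, row after row: the closure, from 0 (fully open) to 1 (shut), then the shift along the tool's x, y, z in mm, then the turn about the tool's z in degrees. A call has exactly 5 rows; each row is the pose to reach, as a shift and turn from the pose measured when the call began, along the tool's axes at that moment; what a row does not reach only later rows make up. A row lasts 1/8 s, in which the tool goes at most 62.5 mm and 10.7 degrees, less where a joint would pass 70% of its speed; a pose out of reach is approached as far as the arm can. A call with a gripper value outside its range is refused whole. The fingers move at their own pace and stop on an object; the grip force is fixed at half the most. Time passes only in rows, so rows that repeat a pose let the fingers close, or fill a call up. It gives the time, the measured TCP pose, the force and the opening at its end, in the units of the state.
- ctrl.read_state(): the state, without advancing time (a new reading comes with each control period).
- viewer.capture(name): name is "scene" or "top" or "wrist"; returns the picture (420x560x3 uint8, red, green, blue); there is no depth.
- viewer.calibration(name): a dict with "fx", "fy", "cx", "cy" (pixels), "origin" and "rotation" of the camera in the world. Camera axes: x right, y up, looking along -z (the intrinsics and any distortion apply to the point x, -y, -z); pixel columns grow to the right and rows downward; lengths in mm; the calibration is good to about 2 mm. A picture is of the moment at which its call begins: read the wrist's pose just before it. calibration takes no time and is no camera call; for the wrist camera it gives the pose at the moment of the call.
- close_job(): hands the job in, once; it reports no verdict.
The state is a dict: "clock": time; "qpos": joint angles; "joint_vel": joint speeds; "joint_efforts": joint torques, N m; "position": TCP position; "orientation": TCP orientation; "ft_force": force on the tool from outside, world axes, zero at the start; "torque": the same for the moment, N m; "opening": opening from 0.0 (shut) to 1.0 (fully open).
Only numpy, scipy, OpenCV 4.12 (cv2) and the standard library are available. Lean on these libraries where they do the work, as an engineer would, in place of code of your own. Each camera call takes 0.05 s, during which the arm holds its last target. There are 200 camera calls.

## Task

Get the grinding bench running, extraction first: with the fingertips, push the extractor's green power rocker over to on, then its white fan rocker over to high speed, and only then press the green start button on the grinder's yellow starter box fully in and let it come out again. Do not press the red stop button, and leave the tumbler, the flap disc, the hammer and the blue parts bin where they lie.

Things in the scene. Friction and masses are not known exactly. Their poses are not given: they have to be found in the camera images.
- extractor: Fume extractor, grey steel cabinet fixed to the bench, 300 x 300 mm, 190 mm high; along its front edge a black control deck rises at 20 degrees from 143 mm to 190 mm over 130 mm. Origin: centre of its underside; x to its rear (away from the operator), y to its left, z up. A hose spigot with a black hood, 120 mm wide, 330 mm high, stands on it at x +90, y +85 mm. Left or right of the grinder.
- power (a joint): Extractor's power rocker, left on the deck: green, 60 mm long (front to rear), 40 mm wide, white ring on its near half (off), white bar on its far half (on). 0 rad when off (far end standing up), 0.34 rad when on (far end down, level with the deck). It moves stiffly, with about 5 N near its end, and stays where it is left.
- power_end (a point): Spot to press for power on: 20 mm past the pivot on the green rocker's far half, at the height its face has when fully over (8 mm above the deck); when off, the face there stands 7 mm higher (10 mm at the very end). Fixed to the deck: z is the deck's normal (leans 20 degrees to the operator), x up the deck, away from the operator, y along the pivot, to the left.
- fan (a joint): The extractor's fan rocker: white, same size and feel, one black bar on its near half (low), two black bars on its far half (high), 100 mm to the right of the power rocker. It reads 0 rad at low (far end standing up) and 0.34 rad at high (far end down).
- fan_end (a point): The spot to press for high fan speed: the same point on the far half of the white rocker, with the same axes.
- grinder: Bench grinder fixed to the bench on a plate 350 (x) by 200 mm (y). Origin: centre of the plate's underside; x to its rear, y to its left, z up. 310 mm wide, 270 mm high; tool rests reach forward to x -30 mm at 145 mm height. In front, at x -168 to -80 mm, its yellow starter box, 170 mm wide, with a lid sloping 20 degrees, 48 mm high in front, 80 mm behind.
- start (a joint): The grinder's green start button, left on the yellow starter box, 34 mm across; reads how far it is pushed in: 0 out, 0.006 m fully in. Sprung: begins to move at 2 N, fully in at about 6 N, comes out again by itself.
- start_top (a point): Centre of the face of the green start button when it is out, 12 mm above the lid. Fixed to the box; z is the lid's normal (leaning 20 degrees to the operator), x runs up the lid away from the operator, y to the left.
- stop (a joint): The grinder's red mushroom-headed stop button, 42 mm across, 86 mm to the right of the green one; 0 out, 0.006 m fully in; sprung likewise. Not to be pressed.
- stop_top (a point): Centre of the top of the red stop button when out, 22 mm above the lid; axes as start_top.
- tumbler: Steel drinking tumbler, loose, 70 mm across at the rim and 130 mm high, standing on the bench to the right of the starter box. Origin: centre of its underside.
- disc: Flap disc, loose, orange backing with dark grit, 100 mm across, 18 mm high, lying in front of the grinder. Origin: centre of its underside.
- hammer: Hammer, loose, wooden handle, 280 mm long along its x, lying on the bench in front of the extractor. Origin: under its middle.
- bin: Blue open parts bin, loose, 110 by 100 mm, 50 mm high, standing on top of the extractor behind the deck. Origin: centre of its underside.

How it is judged (in metres and radians):
On the way, in this order (a step that is already met when the one before it is completed fails the run):
1. the fingers have pushed the extractor's power rocker over to on (value of joint power above 0.27 rad and contact force between the fingers and extractor above 0.3 N), for 0.05 s.
2. the fingers have pushed the extractor's fan rocker over to high (all of step 1 and value of joint fan above 0.27 rad), for 0.05 s.
3. the fingers press the grinder's start button in (value of joint start above 0.0045 m and contact force between the fingers and grinder above 1 N), for 0.05 s.
At the end, for the whole second after the job is handed in: Power rocker on and fan rocker at high (both above 0.27 of 0.34 rad), the start button has been pressed in (more than 4.5 of 6 mm) after both and is out again, the stop button is out, and tumbler, disc, hammer and bin lie within 20 mm of where they were (value of joint each of power, fan above 0.27 rad and value of joint each of start, stop below 0.0015 m and distance of each of tumbler, disc, hammer, bin from where it was at the start of the episode below 0.02 m); the robot touches nothing.
It fails at once if the red stop button is pressed (more than 2.5 mm) (value of joint stop above 0.0025 m).
It fails at once if the fan rocker is pushed over before the power is on (value of joint fan above 0.17 rad and value of joint power below 0.17 rad).
It fails at once if the start button is pressed (more than 3 mm) before the extractor runs at high (value of joint start above 0.003 m and value of joint any of power, fan below 0.17 rad).
It fails at once if tumbler, disc, hammer or bin is lifted or shoved more than 20 mm (distance of any of tumbler, disc, hammer, bin from where it was at the start of the episode above 0.02 m).
It fails at once if the tumbler is tipped over (angle between tumbler's own z axis and vertical above 0.3 rad).
It also fails if it takes over 58 s, if anything falls off the work surface, if the arm or the gripper's body presses on something with over 40 N, if the wrist force passes 120 N, or if a joint passes its speed limit or range.

## Working session

There is one attempt and no reset: what is moved stays moved. The work goes in short steps, Python scripts to look and compute and a tool call to move; the robot and the scene stay as the last step left them, time stands still between calls to the robot, and variables do not carry over. Pictures are saved under pics/ and viewed, about 8 in all and at most 12, crops included, and the job is handed in when it is done.

Besides the shell and the picture viewer there is one more tool, called as name(argument=value, ...), one argument or row to a line, values as JSON. drive_tool: Moves the arm, as the interface text tells. Its arguments: {"type":"object","properties":{"rows":{"type":"array"}},"required":["rows"]}

```bash
mkdir -p pics
python3 - <<'E'
from workcell import ctrl, viewer
import cv2
s=ctrl.read_state();print(s)
for n in("scene","top"):
    c=viewer.calibration(n);print(n,c)
    cv2.imwrite(f"pics/{n}0.png",cv2.resize(viewer.capture(n)[:,:,::-1],(800,600),interpolation=cv2.INTER_CUBIC))
E
```

```text
{'clock': 0.0, 'qpos': array([ 1.05638456,  0.43521884,  0.02498387,  1.57410929, -0.01160991,
        1.13400654, -0.07511634]), 'joint_vel': array([-0.00071439, -0.00087476,  0.00098454, -0.00036665,  0.00015925,
        0.00037703, -0.00016996]), 'joint_efforts': array([ 4.49948652e-05, -6.67840862e+01,  9.84716713e-01, -3.14462793e+01,
       -6.07933220e-02,  4.27817472e-02,  1.87264268e-04]), 'position': array([ 249.90361446, -572.29404226,  225.94296227]), 'orientation': array([ 9.78886120e-01,  2.04404811e-01, -2.31227108e-04, -7.64199159e-04]), 'ft_force': array([ 0.33614986,  0.43267036, -0.75804089]), 'torque': array([0.01955242, 0.03141141, 0.02230677]), 'opening': 1.0027752587554304}
scene {'fx': 536.1833179365341, 'fy': 536.1833179365341, 'cx': 282.8828932146167, 'cy': 211.50792921363498, 'origin': array([1149.73337009, -500.09400928, 1390.29074296]), 'rotation': array([0.24932915, 0.1229221 , 0.43146627, 0.8582319 ])}
top {'fx': 427.13101550143364, 'fy': 427.13101550143364, 'cx': 280.6696882725603, 'cy': 205.78315293786625, 'origin': array([ 457.52362797,   -5.69047151, 1275.21457187]), 'rotation': array([ 0.0218201 , -0.0292671 , -0.70130181,  0.71192913])}
```

View pics/scene0.png

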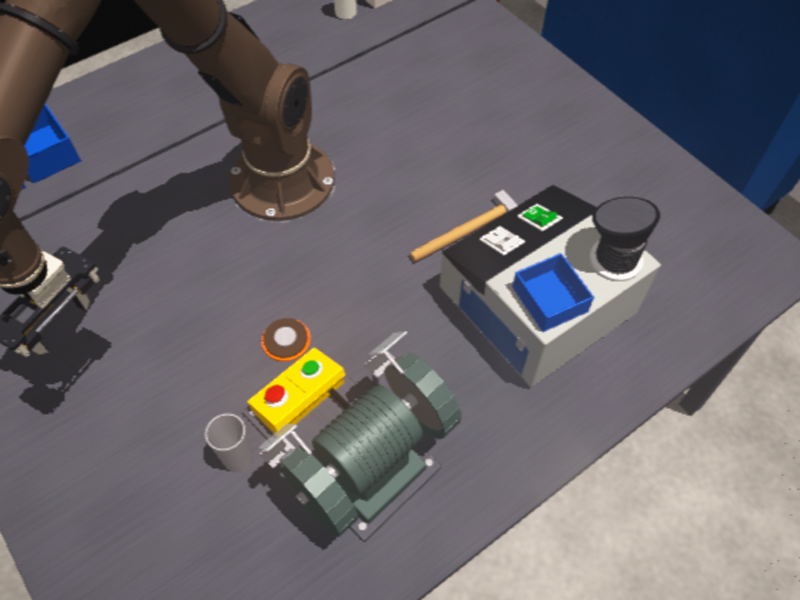

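View pics/top0.png

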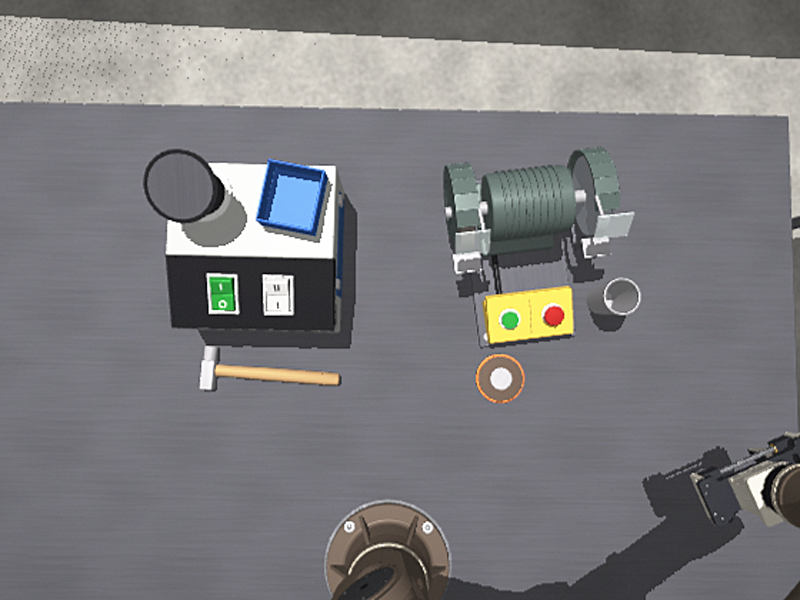

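The extractor stands on the left, with the green and white rockers at top-view pixels (222,294) and (277,294). The grinder is on the right, with the green button at (510,320) and the red at (553,315). In the scene view the same four are at (541,216), (502,240), (311,368) and (275,394). I'll triangulate from these.

```bash
cat > h.py <<'E'
from workcell import ctrl, viewer
import numpy as np, cv2
from scipy.spatial.transform import Rotation as R
def ray(c,p,s=0.7):
    u,v=np.array(p)*s
    d=np.array([(u-c['cx'])/c['fx'],-(v-c['cy'])/c['fy'],-1.])
    d=R.from_quat(c['rotation']).apply(d); return np.array(c['origin']),d/np.linalg.norm(d)
def tri(rs):
    A=sum(np.eye(3)-np.outer(d,d) for o,d in rs); b=sum((np.eye(3)-np.outer(d,d))@o for o,d in rs)
    x=np.linalg.solve(A,b); return x,[float(np.linalg.norm(np.cross(x-o,d))) for o,d in rs]
def at(c,p,z,s=0.7):
    o,d=ray(c,p,s); return o+d*(z-o[2])/d[2]
E
python3 - <<'E'
from h import *
t=viewer.calibration("top");s=viewer.calibration("scene");np.set_printoptions(precision=1,suppress=True)
for n,a,b in[("power",(222,294),(541,216)),("fan",(277,294),(502,240)),("start",(510,320),(311,368)),("stop",(553,315),(275,394))]:
    print(n,*tri([ray(t,a),ray(s,b)]))
for n,p,z in[("deck FL",(171,328),143),("FR",(334,332),143),("RL",(166,256),190),("RR",(336,257),190),("binfront",(320,237),195),("disc",(500,379),18),("tumb",(622,297),130),("hamhead",(208,368),25)]:
    print(n,at(t,p,z))
E
```

```text
power [533.7 308.8 170.7] [2.1408242106459707, 2.140824210645989]
fan [534.  207.5 171.2] [0.11285369136674614, 0.11285369136671672]
start [ 497.3 -233.    70.7] [1.2619628488509373, 1.2619628488509849]
stop [ 507.4 -317.7   77.4] [0.13829546403158358, 0.13829546403161655]
deck FL [470.1 406.4 143. ]
FR [467.1 105.8 143. ]
RL [597.6 403.5 190. ]
RR [600.7 100.6 190. ]
binfront [635.5 129.4 195. ]
disc [ 377.1 -223.8   18. ]
tumb [ 541.2 -434.7  130. ]
hamhead [391.5 371.2  25. ]
```

drive_tool(
  rows=[1, 38, -38, -20, 5, 1, 76, -76, -40, 10, 1, 115, -114, -60, 15, 1, 153, -152, -70, 20, 1, 192, -189, -70, 23.6],
)

```text
clock: 0.72
position: [350.9, -320.9, 297.0]
orientation: [1.0, -0.001, 0.0, -0.0]
ft_force: [0.9, -0.9, 0.0]
opening: 0.505
```

drive_tool(
  rows=[1, 15, -58, 0, 0, 1, 30, -116, 0, 0, 1, 45, -174, 0, 0, 1, 60, -232, 0, 0, 1, 75, -290, 0, 0],
)

```text
clock: 1.35
position: [426.6, -29.3, 297.1]
orientation: [1.0, -0.001, 0.0, -0.0]
ft_force: [0.8, -0.1, -0.8]
opening: 0.004
```

drive_tool(
  rows=[1, 15, -58, 0, 0, 1, 30, -116, 0, 0, 1, 45, -174, 0, 0, 1, 60, -232, 0, 0, 1, 75, -290, 0, 0],
)

```text
clock: 1.98
position: [502.8, 262.1, 296.9]
orientation: [1.0, -0.002, 0.0, 0.0]
ft_force: [0.6, -1.1, 0.7]
opening: 0.006
```

drive_tool(
  rows=[1, 15, -15, 0, 0, 1, 30, -30, 20, 0, 1, 45, -46, 45, 0, 1, 45, -46, 70, 0, 1, 45, -46, 70, 0],
)

```text
clock: 2.6
position: [546.9, 307.0, 224.5]
orientation: [1.0, -0.002, -0.002, 0.001]
ft_force: [0.1, -0.6, 0.9]
opening: 0.001
```

Run:
```python
from h import *
print(ctrl.read_state()['position'])
a=viewer.capture("wrist")[:,:,::-1]; b=viewer.capture("scene")[100:275,250:483,::-1]
cv2.imwrite("pics/w1.png",np.hstack([cv2.resize(a,(400,300)),cv2.resize(b,(400,300),interpolation=cv2.INTER_CUBIC)]))
```

```text
[546.86131049 306.99504573 224.51203516]
```

View pics/w1.png

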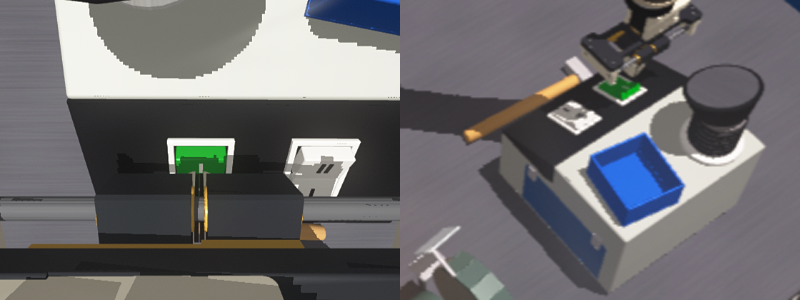

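The fingertips are centred sideways on the green rocker, whose far edge is at left-panel pixel (201,147). I'll check the fore-aft position.

Run:
```python
from h import *
c=viewer.calibration("wrist");np.set_printoptions(precision=1,suppress=True)
for z in(180,185,195):print(z,at(c,(201,147),z,1.4))
print(at(c,(176,147),190,1.4),at(c,(226,147),190,1.4),c['origin'],at(c,(322,140),178,1.4),at(c,(201,139),178,1.4))
```

```text
180 [564. 306. 180.]
185 [565.3 306.  185. ]
195 [568.  306.1 195. ]
[566.8 325.4 190. ] [566.6 286.6 190. ] [618.  307.5 384.4] [568.9 206.8 178. ] [570.3 305.9 178. ]
```

drive_tool(
  rows=[1, 2, 0, 10, 0, 1, 2, 0, 20, 0, 1, 2, 0, 25, 0, 1, 2, 0, 27, 0, 1, 2, 0, 29, 0],
)

```text
clock: 3.32
position: [550.1, 307.9, 198.5]
orientation: [1.0, -0.002, 0.0, 0.0]
ft_force: [-0.8, -0.7, -0.1]
opening: 0.004
```

drive_tool(
  rows=[1, 1, 1, 3, 0, 1, 1, 1, 6, 0, 1, 1, 1, 9, 0, 1, 1, 1, 12, 0, 1, 1, 1, 14, 0],
)

```text
clock: 3.95
position: [553.7, 307.1, 186.0]
orientation: [1.0, -0.002, 0.003, -0.001]
ft_force: [5.0, -0.4, 6.5]
opening: 0.004
```

Run:
```python
from h import *
s=ctrl.read_state();print(s['position'],s['ft_force'],s['torque'])
a=viewer.capture("wrist")[140:350,150:430,::-1]; b=viewer.capture("scene")[120:225,300:440,::-1]
cv2.imwrite("pics/w2.png",np.hstack([cv2.resize(x,(400,300),interpolation=cv2.INTER_CUBIC) for x in(a,b)]))
```

```text
[553.67119611 307.12672954 186.00459463] [ 4.98480075 -0.4014176   6.49051356] [-0.02711592 -1.05491002  0.01307474]
```

View pics/w2.png

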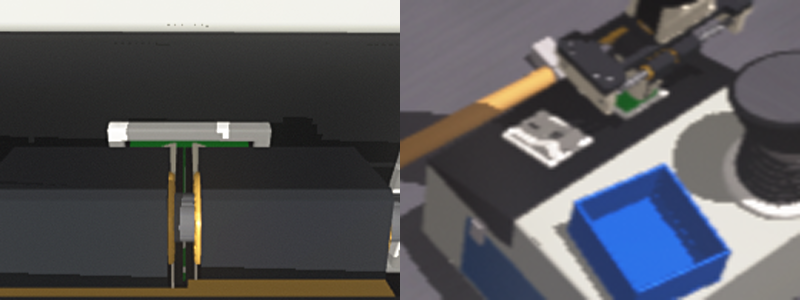

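The far end of the green rocker has gone down behind its frame, at left-panel pixel (190,143). I'll press slightly further.

drive_tool(
  rows=[1, -2, 0, 1, 0, 1, -3, 0, 2, 0, 1, -3, 0, 3, 0, 1, -3, 0, 4, 0, 1, -3, 0, 4, 0],
)

```text
clock: 4.68
position: [551.0, 307.6, 183.2]
orientation: [1.0, -0.002, 0.004, -0.001]
ft_force: [0.8, -2.4, 12.2]
opening: 0.002
```

drive_tool(
  rows=[1, 0, 0, 2, 0, 1, 0, 0, 2, 0, 1, 0, 0, -10, 0, 1, 0, 20, -35, 0, 1, 0, 60, -40, 0],
)

```text
clock: 5.3
position: [549.9, 249.4, 224.4]
orientation: [1.0, -0.001, 0.004, -0.002]
ft_force: [0.5, 0.2, 0.7]
opening: 0.005
```

drive_tool(
  rows=[1, 0, 20, 0, 0, 1, 0, 41, 0, 0, 1, 0, 41, 0, 0, 1, 0, 41, 5, 0, 1, 0, 41, 15, 0],
)

```text
clock: 5.92
position: [549.8, 209.9, 208.8]
orientation: [1.0, 0.0, 0.004, -0.003]
ft_force: [0.0, -0.0, -0.7]
opening: 0.003
```

Run:
```python
from h import *
s=ctrl.read_state();print(s['position'],s['ft_force'])
a=viewer.capture("wrist")[:,:,::-1]; b=viewer.capture("scene")[120:225,300:440,::-1]
cv2.imwrite("pics/w3.png",np.hstack([cv2.resize(x,(400,300),interpolation=cv2.INTER_CUBIC) for x in(a,b)]))
```

```text
[549.76147149 209.91098093 208.78925304] [ 0.01045995 -0.01848642 -0.70693648]
```

View pics/w3.png

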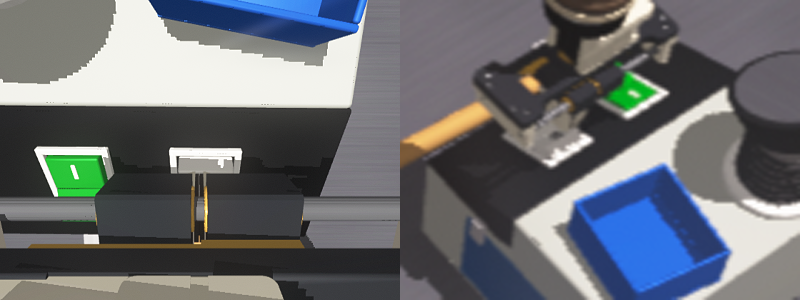

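The green rocker's far half now lies flush, with its bar visible at left-panel pixel (74,172), so the power is on. The fingers are over the white rocker's far half at (202,165). Next I press the fan rocker.

drive_tool(
  rows=[1, 1, 2, 8, 0, 1, 1, 2, 12, 0, 1, 1, 2, 16, 0, 1, 1, 2, 20, 0, 1, 1, 2, 23, 0],
)

```text
clock: 6.65
position: [552.9, 207.2, 186.1]
orientation: [1.0, -0.001, 0.006, -0.003]
ft_force: [4.1, -0.8, 6.5]
opening: 0.006
```

drive_tool(
  rows=[1, -2, 0, 1, 0, 1, -3, 0, 3, 0, 1, -3, 0, 4, 0, 1, -3, 0, 5, 0, 1, -3, 0, 5, 0],
)

```text
clock: 7.28
position: [551.2, 207.7, 183.2]
orientation: [1.0, -0.001, 0.007, -0.003]
ft_force: [-0.4, -2.9, 16.6]
opening: 0.005
```

drive_tool(
  rows=[1, 0, 0, 2, 0, 1, 0, 0, -10, 0, 1, -10, 20, -50, 0, 1, -25, 75, -80, 0, 1, -40, 130, -90, 0],
)

```text
clock: 7.9
position: [509.5, 76.9, 273.4]
orientation: [1.0, 0.0, 0.008, -0.004]
ft_force: [1.9, -1.8, -0.6]
opening: 0.001
```

drive_tool(
  rows=[1, -10, 58, 0, 0, 1, -20, 116, 0, 0, 1, -25, 174, 0, 0, 1, -25, 232, 0, 0, 1, -25, 285, 0, 0],
)

```text
clock: 8.52
position: [483.9, -209.8, 270.9]
orientation: [1.0, 0.0, 0.008, -0.004]
ft_force: [0.7, -0.4, 0.3]
opening: 0.003
```

Run:
```python
from h import *
s=ctrl.read_state();print(s['position'],s['ft_force'],s['orientation'])
a=viewer.capture("top")[170:245,110:210,::-1]; b=viewer.capture("scene")[120:225,300:440,::-1]
cv2.imwrite("pics/w4.png",np.hstack([cv2.resize(x,(400,300),interpolation=cv2.INTER_CUBIC) for x in(a,b)]))
```

```text
[ 483.8876182  -209.84270429  270.87040739] [ 0.70742916 -0.35729284  0.26081471] [ 9.99959916e-01  1.41021128e-04  8.09327994e-03 -3.82682459e-03]
```

View pics/w4.png

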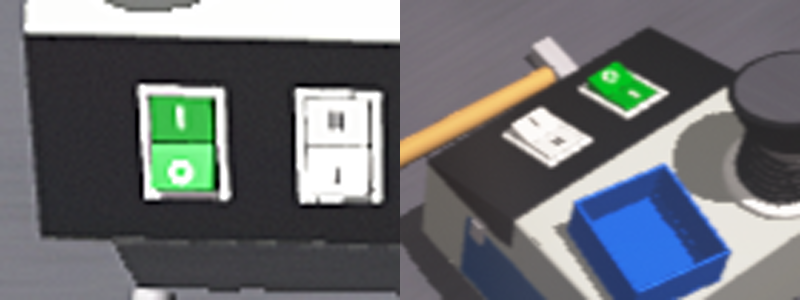

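Both rockers are over with their near ends standing up: power at (180,150) and fan at (338,150) in the left panel. Now I go above the start button.

drive_tool(
  rows=[1, 4, 12, 40, 0, 1, 8, 23, 90, 0, 1, 8, 23, 130, 0, 1, 8, 23, 160, 0, 1, 8, 23, 165, 0],
)

```text
clock: 9.25
position: [491.7, -235.6, 103.3]
orientation: [1.0, -0.004, 0.005, -0.004]
ft_force: [0.1, -1.1, 0.8]
opening: 0.0
```

Run:
```python
from h import *
s=ctrl.read_state();print(s['position'],s['ft_force'])
a=viewer.capture("wrist")[:,:,::-1]; b=viewer.capture("scene")[220:325,150:290,::-1]
cv2.imwrite("pics/w5.png",np.hstack([cv2.resize(x,(400,300),interpolation=cv2.INTER_CUBIC) for x in(a,b)]))
```

```text
[ 491.67557611 -235.61164888  103.31832347] [ 0.0685774  -1.13117441  0.8372862 ]
```

View pics/w5.png

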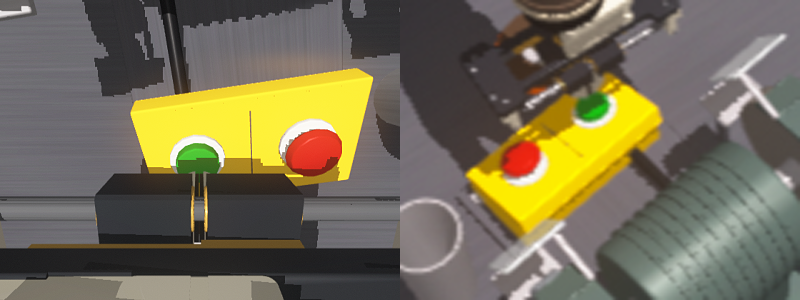

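The fingertips line up with the green button at left-panel pixel (197,158), and the red one at (313,152) is well clear. Now I press.

drive_tool(
  rows=[1, 0, 0, 12, 0, 1, 0, 0, 22, 0, 1, 0, 0, 28, 0, 1, 0, 0, 30, 0, 1, 0, 0, 32, 0],
)

```text
clock: 9.98
position: [494.3, -236.1, 73.7]
orientation: [1.0, -0.004, 0.008, -0.003]
ft_force: [1.6, 0.9, 5.4]
opening: 0.003
```

drive_tool(
  rows=[1, 0, 0, 2, 0, 1, 0, 0, 4, 0, 1, 0, 0, 5, 0, 1, 0, 0, 5, 0, 1, 0, 0, 5, 0],
)

```text
clock: 10.6
position: [495.5, -236.0, 70.8]
orientation: [1.0, -0.004, 0.009, -0.002]
ft_force: [-4.9, 2.8, 23.0]
opening: 0.003
```

23 N is far above the 6 N needed, so the button is bottomed. I'll let go and retreat upward.

drive_tool(
  rows=[1, 0, 0, 0, 0, 1, 0, 0, -15, 0, 1, 0, 0, -60, 0, 1, 0, 0, -120, 0, 1, -40, 0, -170, 0],
)

```text
clock: 11.22
position: [455.2, -236.3, 241.7]
orientation: [1.0, -0.003, 0.011, -0.002]
ft_force: [-0.4, -0.7, 0.4]
opening: 0.002
```

drive_tool(
  rows=[1, -30, -50, 0, 0, 1, -60, -100, 0, 0, 1, -60, -150, 0, 0, 1, -60, -180, 0, 0, 1, -60, -180, 0, 0],
)

```text
clock: 11.85
position: [396.1, -53.9, 242.0]
orientation: [1.0, -0.001, 0.011, -0.002]
ft_force: [0.5, -0.9, 0.3]
opening: 0.005
```

Run:
```python
from h import *
s=ctrl.read_state();print(s['position'],s['ft_force'])
a=viewer.capture("top")[:,:,::-1]; b=viewer.capture("scene")[120:330,140:420,::-1]
cv2.imwrite("pics/w6.png",np.hstack([cv2.resize(x,(400,300),interpolation=cv2.INTER_AREA) for x in(a,b)]))
```

```text
[396.08967843 -53.87756301 242.01088059] [ 0.4631447  -0.91225119  0.26365237]
```

View pics/w6.png

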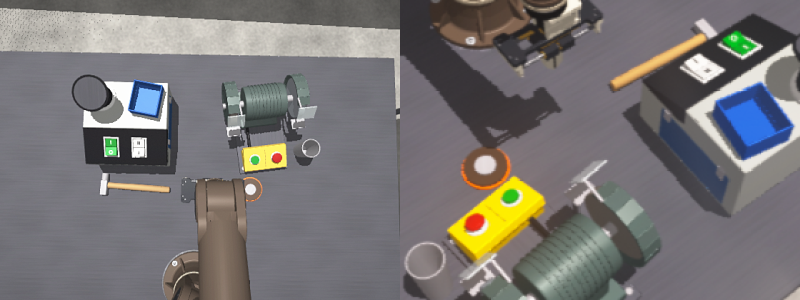

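Final view: both rockers are over, and the green and red buttons are out at (512,197) and (475,222) in the right panel. The tumbler, hammer and bin are where they were in the right panel, the disc too, and the arm is clear of everything.

```bash
python3 -c "
from workcell import close_job
print(close_job())"
```

```text
the job is handed in; nothing more can be done
None
```

I carried out all three steps in order and handed the job in at about 12 s of the 58 s allowed. `close_job` gives no verdict, so what follows rests on force readings and pictures.

| Step | Force reached | Force needed |
|---|---|---|
| Power rocker to on | 12 N | about 5 N |
| Fan rocker to high | 17 N | about 5 N |
| Start button fully in | 23 N | about 6 N |

- **Rockers:** the pictures show both with the far end flush with the deck.
- **Start button:** I did not photograph it while pressed; that it went fully in is inferred from the force. The fingers stopped at 70.8 mm, about 2 to 4 mm higher than my triangulated button height implied. It does match the height worked out from the box dimensions, so I took it as bottomed.
- **End state:** in the last picture both buttons look out, and the tumbler, disc, hammer and bin look unmoved by eye. I did not measure their positions again. The arm was clear of everything, with the wrist force at noise level.

Nothing failed. The height mismatch on the start button was the only check that disagreed.

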